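# Stack one empty caddy on the filled one and nest the other in it

## Task

Clear the two empty caddies out of the sloping stand onto the filled caddy. Stack one on the filled caddy, turned end for end to it so that its feet sit in the saddles and it stands clear of the pots, and nest the other down in that one, the same way round, so that the pile stays low. Set them down gently, level and fully home, do not press on the pots, leave the filled caddy where it stands and do not push the salt shaker, garlic or mug.

Things in the scene. Friction and masses are not known exactly. Their poses are not given: they have to be found in the camera images.
- caddy_low: Filled caddy, upright on the table, two pots in it, loose. Grey plastic stack-and-nest bin 190 mm long (x), 66 wide over the rim (y), 75 high (z), walls 2.5; all three caddies are alike. Origin: under its middle, level with its feet. The short end at -x has a round scoop cut in its rim; the end at +x is high. Mass 0.16 kg, its centre 40 mm up, 6 towards +x.
- caddy_low_scoop (a point): Middle of the filled caddy's scooped end, at rim height: 95 mm along -x and 75 mm up from its origin.
- caddy_low_saddle (a point): Middle of one saddle of the filled caddy. Inside the rim are four, pockets for feet, 62 mm above the origin (13 below the rim) at x = +56 and -22 on both long sides, with 2.5 mm of play round a foot. A caddy set on it turned end for end, middles in line, has its feet in them: it STACKS, origin 62 mm above this one's.
- caddy_a: Empty caddy in the stand, loose, like the others; its z leans 25 deg (0.44 rad) from vertical to the stand's front. Its scooped end starts at the stand's low front. Outside, its top 28 mm is an upright smooth band 66 wide all along: grip across that at its middle, where it balances. Below, the body tapers to 46 wide at the floor. Mass 0.13 to 0.22 kg.
- caddy_a_scoop (a point): Middle of caddy_a's scooped end, at rim height: 95 mm along its -x and 75 mm up along its z from its origin.
- caddy_a_foot (a point): Underside of one foot of caddy_a. Each caddy has four, 16 long and 5 mm high, at x = -56 and +22 on both long sides, and a heel near +x. Set on another the same way round, feet miss the saddles and it sinks in till its band sits on that rim: it NESTS, origin 28 mm above (on the filled caddy it would land on the pots).
- caddy_b: The other empty caddy in the stand, exactly like caddy_a and leaning the same way, but its scooped end starts at the stand's high back. Which bay (left or right) holds which caddy varies. Sizes in mm as caddy_a.
- caddy_b_scoop (a point): Middle of caddy_b's scooped end, at rim height: 95 mm along its -x and 75 mm up along its z from its origin.
- stand: Fixed wire stand, two sloping bays side by side: 240 mm wide (y), 180 deep (x), 125 high at the back. Origin on the work surface under its middle. Deck slopes down 25 deg (0.44 rad) to its front (-x, roughly to the robot); lip 16 high there, wires 10 high beside each bay. Bay middles at y = +65 and -65; caddies' origins 80 up; 64 between their rims.
- pot_front: Small red pot with white cap, 28 mm across, 45 high, standing loose in the filled caddy near its scooped end; origin under its middle. Its top is 53 mm above the filled caddy's origin.
- pot_back: The same kind of pot (28 mm across, 45 high), standing in the filled caddy just past its middle towards the high end; origin under its middle.
- salt_shaker: Bystander: salt shaker 44 mm across, 90 high, beyond the filled caddy; origin under its middle.
- garlic: Bystander: garlic bulb 60 mm across, 58 high, beyond the filled caddy; origin under its middle.
- mug: Bystander: white dotted mug, 82 by 114 mm with its handle, 91 high, right of the stand; origin under its middle.

How it is judged (in metres and radians):
At the end, for the whole second after the job is handed in: One empty caddy is stacked on the filled one (origin 58-66 mm above it, scoop over the high end), the other nested in that one the same way round (24-33 mm above): middles within 6 mm, 0.1 rad, level within 0.06 rad, at rest. Filled caddy within 30 mm of its start, both pots upright in it (((z of caddy_a in the frame of caddy_low between 0.058 and 0.066 m and x of caddy_a in the frame of caddy_low between -0.006 and 0.006 m and y of caddy_a in the frame of caddy_low between -0.006 and 0.006 m and angle between the x axis of caddy_a and the x axis of caddy_low, either way round below 0.1 rad and angle between each of caddy_a, caddy_b's own z axis and vertical below 0.06 rad and x of caddy_a_scoop in the frame of caddy_low above 0.08 m and z of caddy_b in the frame of caddy_a between 0.024 and 0.033 m and x of caddy_b in the frame of caddy_a between -0.006 and 0.006 m and y of caddy_b in the frame of caddy_a between -0.006 and 0.006 m and angle between the x axis of caddy_b and the x axis of caddy_a, either way round below 0.1 rad and x of caddy_b_scoop in the frame of caddy_a below -0.08 m) or (z of caddy_b in the frame of caddy_low between 0.058 and 0.066 m and x of caddy_b in the frame of caddy_low between -0.006 and 0.006 m and y of caddy_b in the frame of caddy_low between -0.006 and 0.006 m and angle between the x axis of caddy_b and the x axis of caddy_low, either way round below 0.1 rad and angle between each of caddy_b, caddy_a's own z axis and vertical below 0.06 rad and x of caddy_b_scoop in the frame of caddy_low above 0.08 m and z of caddy_a in the frame of caddy_b between 0.024 and 0.033 m and x of caddy_a in the frame of caddy_b between -0.006 and 0.006 m and y of caddy_a in the frame of caddy_b between -0.006 and 0.006 m and angle between the x axis of caddy_a and the x axis of caddy_b, either way round below 0.1 rad and x of caddy_a_scoop in the frame of caddy_b below -0.08 m)) and distance of caddy_low from where it was at the start of the episode below 0.03 m and angle between caddy_low's own z axis and vertical below 0.06 rad and angle between each of pot_front, pot_back's own z axis and vertical below 0.15 rad and z of pot_front in the frame of caddy_low between 0 and 0.015 m and z of pot_back in the frame of caddy_low between 0 and 0.015 m and linear speed of each of caddy_low, caddy_a, caddy_b below 0.02 m/s); the robot touches nothing.
It fails at once if an empty caddy presses on a pot in the filled caddy (more than 3 N) (contact force between any of pot_front, pot_back and caddy_a above 3 N or contact force between any of pot_front, pot_back and caddy_b above 3 N).
It fails at once if a caddy is dropped or rammed onto another (more than 60 N between them) (contact force between any of caddy_a, caddy_b and caddy_low above 60 N or contact force between caddy_a and caddy_b above 60 N).
It fails at once if the salt shaker, the garlic or the mug is pushed more than 20 mm (distance of any of salt_shaker, garlic, mug from where it was at the start of the episode above 0.02 m).
It also fails if it takes over 64 s, if anything falls off the work surface, if the arm or the gripper's body presses on something with over 40 N, if the wrist force passes 120 N, or if a joint passes its speed limit or range.

## Robot

A 7-joint arm with a two-finger parallel gripper is mounted at the origin on a cart in front of the work surface, level with it; the furniture and walls round the work are solid. World frame = base frame: x ahead of the robot, y to its left, z up, the work surface at z = 0. Lengths are in m, angles in degrees, forces in N, time in s.
With the tool pointing down it reaches from about 0.425 to 0.875 m from the base axis. Payload 4.7 kg.
Tool frame: the origin (TCP) lies at the very end of the fingers, on their centre line; the grasp point (between the pads) lies 19 mm behind it (env.grasp_offset is the distance from the TCP to the grasp point, in m); z points along the fingers, y is the line along which they close (so a half turn about z gives the same grasp; the last joint's range is limited). The gripper opens to 87 mm and grips with 3 to 60 N. Pads are 19 mm wide; open, the fingers measure 117 mm over their backs; the gripper's body (75 mm by 190 mm) begins 51 mm behind the grasp point.
Start: joints at [-63.535, 18.392, -4.016, 83.108, 1.295, 78.541, -3.26], TCP at [0.281, 0.586, 0.192] pointing down, gripper open.
Joint ranges: [-163.93, 163.93], [-17.29, 119.83], [-79.2, 71.16], [3.27, 140.29], [-89.18, 269.18], [5.43, 117.66], [-154.24, 154.24]. Speed limits (degrees/s): [147.25, 147.25, 180, 180, 180, 180, 180].

## Interface

Orientations are given as [roll, pitch, yaw] about the fixed x, y, z axes, in that order (R = Rz(yaw) Ry(pitch) Rx(roll)).
In Python, from cell import env gives the robot as it stands. The module is installed in compiled form; this text tells all that it offers.
- The arm moves only by the tool drive_tool, never from a script. Its argument "moves" is one flat list of numbers, 5 for each row, row after row: the shift along the tool's x, y, z in units of 40 mm (1.0 is 40 mm), then the turn about the tool's z in units of 10 degrees (1.0 is 10 degrees), then the finger opening in mm, from 0 to 87. A call has 1 to 5 rows; each row is the pose to reach, as a shift and turn from the pose commanded when the call began, along the tool's axes at that moment; what a row does not reach only later rows make up. A row lasts 1/8 s, in which the tool goes at most 62.5 mm and 10.7 degrees, less where a joint would pass 70% of its speed; a pose out of reach is approached as far as the arm can. A call with a gripper value outside its range is refused whole. The fingers move at their own pace and stop on an object; "squeeze" is the grip in N (left out, the last holds). Time passes only in rows, so rows that repeat a pose let the fingers close. It gives the time, the measured TCP pose, the force, the opening and the grip force at its end, in the units of the state.
- env.get_obs(): the state, without advancing time (a new reading comes with each control period).
- env.read_camera(name): name is "scene" or "top" or "wrist"; returns (picture, depth): 384x512x3 uint8, red, green, blue; 384x512 float32, m along the optical axis (not along the pixel's ray), 0 where there is no reading.
- env.camera_model(name): a dict with "K" (3x3 intrinsics, pixels), "rvec" (rotation vector, rad) and "tvec" (3), from world to camera coordinates, as OpenCV has them; the wrist camera has in their place "tool_from_camera" (4x4, takes a point from camera to tool coordinates, whose origin is the TCP and whose axes are the flange's). Camera axes: x right, y down, z forward; pixel columns grow to the right and rows downward; lengths in m; the calibration is good to about 2 mm. The wrist camera is an equidistant fisheye: a pixel r from the principal point sees the ray r / f radians off the axis. A picture is of the moment at which its call begins: read the wrist's pose just before it. camera_model takes no time and is no camera call.
- env.sign_off(): hands the job in; it is judged then, once.
The state is a dict: "time_s": time; "qpos": joint angles; "joint_velocities": joint speeds; "effort": joint torques, N m; "tool_pos": TCP position; "tool_rot": TCP orientation; "force": force on the tool from outside, world axes, zero at the start; "wrist_torque": the same for the moment, N m; "grip_width": finger opening in m; "grasp_force": force on a finger pad.
Only numpy, scipy, OpenCV 4.12 (cv2) and the standard library are available. Lean on these libraries where they do the work, as an engineer would, in place of code of your own. Each camera call takes 0.05 s, during which the arm holds its last target. There are 200 camera calls.

## Working session

There is one attempt and no reset: what is moved stays moved. The work goes in short steps, Python scripts to look and compute and a tool call to move; the robot and the scene stay as the last step left them, time stands still between calls to the robot, and variables do not carry over. Pictures are saved under pics/ and viewed, at most 10 in all, crops included, and the job is handed in when it is done.

Besides the shell and the picture viewer there is one more tool, called after "Request:" as name(argument=value, ...) on one line, values as JSON. drive_tool: Moves the arm, as the interface text tells. Its arguments: {"type":"object","properties":{"moves":{"type":"array","items":{"type":"number"}},"squeeze":{"type":"number"}},"required":["moves"]}

```bash
mkdir -p pics; cat > h.py <<'E'
import numpy as np, cv2
from cell import env
from scipy.spatial.transform import Rotation as R
def cloud(n):
    im,d=env.read_camera(n); m=env.camera_model(n); K=np.array(m['K'])
    v,u=np.mgrid[:384,:512]
    pc=np.stack([(u-K[0,2])/K[0,0]*d,(v-K[1,2])/K[1,1]*d,d],-1)
    Rm=cv2.Rodrigues(np.array(m['rvec'],float))[0]
    return im,d,(pc-np.array(m['tvec']).ravel())@Rm
E
python3 - <<'E'
from h import *
o=env.get_obs(); print(o['tool_pos'],o['tool_rot'],o['grip_width'],o['time_s'])
for n in ['scene','top']:
    im,d,p=cloud(n); np.savez(f'{n}0.npz',im=im,d=d,p=p)
    cv2.imwrite(f'pics/{n}0.png',cv2.resize(im[...,::-1],(768,576)))
    m=env.camera_model(n); print(n,m['K'],m['rvec'],m['tvec'])
print(env.camera_model('wrist'))
E
```

```text
[0.28120806 0.58534137 0.19056759] [-1.79891428e+02  4.06035786e-03  1.54344695e+02] 0.086989093055513 0.0
scene [[375.38243908   0.         255.94136234]
 [  0.         375.38243908 191.3800952 ]
 [  0.           0.           1.        ]] [ 2.00123768 -1.0212115   0.50422816] [-0.46230924  0.33346016  0.88527989]
top [[421.75587446   0.         260.27874713]
 [  0.         421.75587446 182.54261246]
 [  0.           0.           1.        ]] [ 2.1731686  -2.12891451  0.15614939] [-0.16372766  0.57233651  1.18400911]
{'K': array([[297.31863964,   0.        , 256.3504895 ],
       [  0.        , 297.31863964, 189.57688162],
       [  0.        ,   0.        ,   1.        ]]), 'tool_from_camera': array([[ 1.33864043e-03, -9.70540519e-01, -2.40934244e-01,
         6.52592983e-02],
       [ 9.99999026e-01,  1.20422197e-03,  7.05142220e-04,
        -1.02269385e-03],
       [-3.94230785e-04, -2.40934953e-01,  9.70541186e-01,
        -1.91873588e-01],
       [ 0.00000000e+00,  0.00000000e+00,  0.00000000e+00,
         1.00000000e+00]])}
```

View pics/scene0.png

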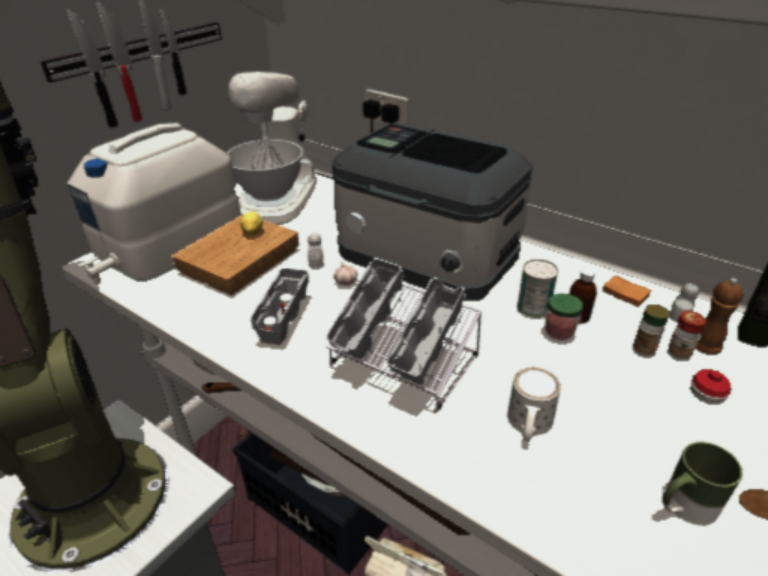

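View pics/top0.png

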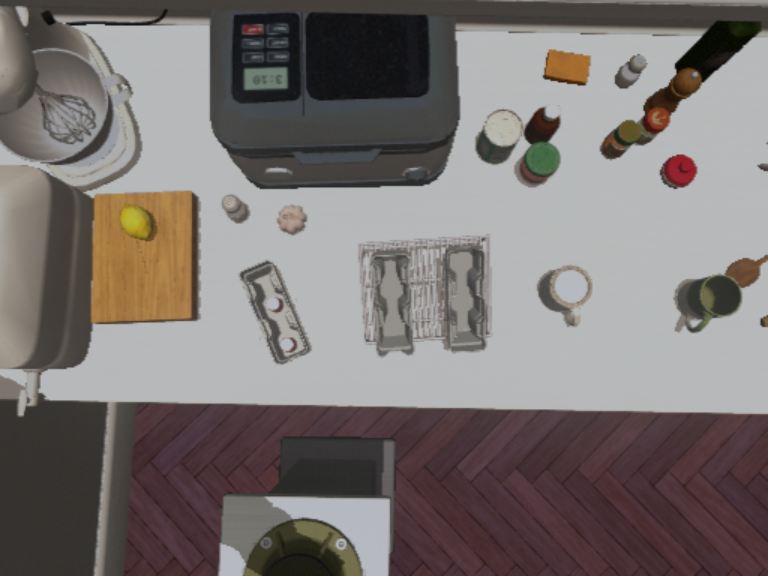

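```bash
python3 - <<'E'
from h import *
z=np.load('top0.npz'); im,p=z['im'],z['p']
big=cv2.resize(im[120:260,150:400],(0,0),fx=3.1,fy=3.1,interpolation=cv2.INTER_CUBIC)
cv2.imwrite('pics/topcrop.png',big[...,::-1])
def px(u,v): return p[int(v/1.5),int(u/1.5)].round(3)
for n,uv in dict(tableedge=(250,395),table=(330,320),pot1=(275,303),pot2=(288,345),salt=(232,202),garlic=(292,218),mug=(570,285),handle=(573,322)).items(): print(n,px(*uv))
def box(name,u0,u1,v0,v1,lo,hi):
    u0,u1,v0,v1=[int(k/1.5) for k in (u0,u1,v0,v1)]
    q=p[v0:v1,u0:u1].reshape(-1,3); q=q[(q[:,2]>lo)&(q[:,2]<hi)]
    r=cv2.minAreaRect(q[:,:2].astype(np.float32)*1000); print(name,len(q),np.percentile(q[:,2],[5,50,98]).round(3),r)
box('low rim',235,320,255,370,.066,.085)
box('mug',535,600,255,330,.03,.12)
# leaning caddies: rim top plane
for nm,u0,u1 in (('L',368,416),('R',440,492)):
    q=p[int(235/1.5):int(360/1.5),int(u0/1.5):int(u1/1.5)].reshape(-1,3)
    # tilt frame: s along slope, h normal
    c,s=np.cos(.4363),np.sin(.4363)
    S=q[:,0]*c+q[:,2]*s; H=-q[:,0]*s+q[:,2]*c
    hm=np.percentile(H[q[:,2]>.02],98); k=(H>hm-.006)&(H<hm+.006)
    r=cv2.minAreaRect(np.c_[S[k],q[k,1]].astype(np.float32)*1000)
    S0,Y0=r[0][0]/1e3,r[0][1]/1e3
    print(nm,hm,k.sum(),r,'rim centre',(S0*c-hm*s,Y0,S0*s+hm*c))
E
```

```text
tableedge [0.338 0.118 0.   ]
table [ 0.488 -0.034 -0.003]
pot1 [0.513 0.067 0.053]
pot2 [0.434 0.038 0.052]
salt [0.701 0.151 0.091]
garlic [0.681 0.044 0.049]
mug [ 0.555 -0.487  0.085]
handle [ 0.491 -0.502  0.049]
low rim 295 [0.067 0.074 0.08 ] ((496.7784118652344, 66.2655258178711), (190.4489288330078, 66.63304138183594), 24.75634765625)
mug 847 [0.045 0.088 0.094] ((545.4495849609375, -495.29998779296875), (103.29405975341797, 80.12625122070312), 48.384986877441406)
L -0.07570317762713931 229 ((519.7816772460938, -156.57342529296875), (188.0800323486328, 65.91219329833984), 4.381320476531982) rim centre (np.float64(0.5030806078858863), -0.15657342529296875, np.float64(0.15104259357140176))
R -0.08037918419803627 232 ((529.204345703125, -285.216552734375), (190.52284240722656, 65.52961730957031), 3.7447235584259033) rim centre (np.float64(0.5135966031838113), -0.285216552734375, np.float64(0.15078654436475802))
```

View pics/topcrop.png

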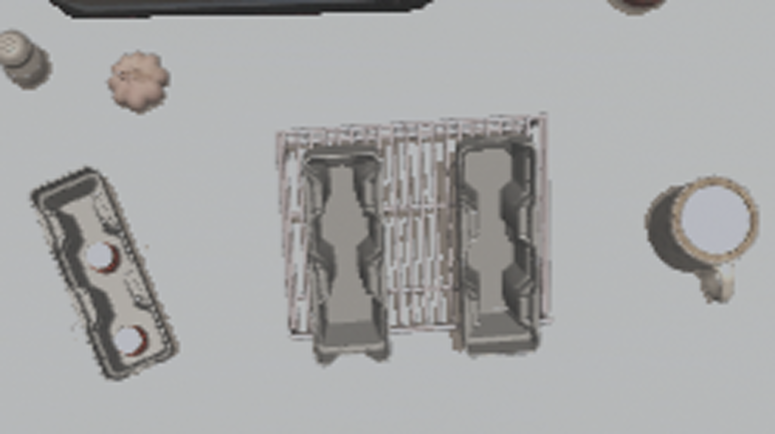

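```bash
cat >> h.py <<'E'
def plan(x,y,z,yaw):
    o=env.get_obs(); p=o['tool_pos']; a=o['tool_rot'][2]
    Rm=R.from_euler('xyz',o['tool_rot'],degrees=True).as_matrix()
    d=Rm.T@(np.array([x,y,z])-p)/.04; t=-((yaw-a+180)%360-180)/10
    print('pos',p.round(4),'yaw',round(a,2),'w',round(o['grip_width'],4),'q7',round(o['qpos'][6],1),'t',round(o['time_s'],2))
    print('UNITS',d.round(3),'turn',round(t,3),'rows',round(max(np.linalg.norm(d)*40/62.5,abs(t)/1.07),1))
E
python3 -c "
from h import *
plan(.497,.066,.16,203)"
```

```text
pos [0.2813 0.5854 0.1907] yaw 154.34 w 0.0873 q7 -3.3 t 0.1
UNITS [-10.483  -9.367   0.784] turn -4.866 rows 9.0
```

Request:
drive_tool(moves=[-1.1, -1, 0, 0, 80, -2.3, -2, 0.1, 0, 80, -3.4, -3, 0.2, 0, 80, -4.5, -4, 0.3, 0, 80, -5.5, -5, 0.4, 0, 80])

```text
time_s: 0.72
tool_pos: [0.3937, 0.308, 0.1752]
tool_rot: [-180.0, 0.0, 154.3]
force: [0.9, 0.3, -0.2]
grip_width: 0.0801
grasp_force: 0.0
```

Request:
drive_tool(moves=[-1.1, -1, 0.1, -1, 80, -2.2, -2, 0.2, -2, 80, -3.3, -3, 0.3, -3, 80, -4.4, -4, 0.4, -4, 80, -5, -4.4, 0.4, -4.87, 80])

```text
time_s: 1.35
tool_pos: [0.4964, 0.0646, 0.1593]
tool_rot: [180.0, -0.0, -157.6]
force: [0.1, 0.6, -0.9]
grip_width: 0.0798
grasp_force: 0.0
```

Request:
drive_tool(moves=[0, 0, 0, 0, 80, 0, 0, 0, 0, 80])

```text
time_s: 1.6
tool_pos: [0.4959, 0.0678, 0.1594]
tool_rot: [179.9, -0.0, -157.9]
force: [-0.1, -0.3, 0.6]
grip_width: 0.08
grasp_force: 0.0
```

```bash
cat >> h.py <<'E'
def wrist(tag):
    o=env.get_obs(); im,d=env.read_camera('wrist'); m=env.camera_model('wrist'); K=np.array(m['K']); T=np.array(m['tool_from_camera'])
    v,u=np.mgrid[:384,:512]; a=(u-K[0,2])/K[0,0]; b=(v-K[1,2])/K[1,1]; th=np.hypot(a,b)+1e-9
    pc=np.stack([a/th*np.tan(th)*d,b/th*np.tan(th)*d,d],-1)
    pt=pc@T[:3,:3].T+T[:3,3]          # tool frame
    Rm=R.from_euler('xyz',o['tool_rot'],degrees=True).as_matrix()
    pw=pt@Rm.T+o['tool_pos']
    np.savez(tag+'.npz',im=im,pt=pt,pw=pw,d=d); cv2.imwrite(f'pics/{tag}.png',im[...,::-1])
    return im,pt,pw
E
python3 - <<'E'
from h import *
plan(.497,.066,.16,203)
im,pt,pw=wrist('w_low')
k=(pw[...,2]>.066)&(pw[...,2]<.085)&(abs(pt[...,0])<.13)&(abs(pt[...,1])<.06)
q=pw[k]; print(k.sum(),cv2.minAreaRect((q[:,:2]*1000).astype(np.float32)), np.median(q[:,2]))
E
```

```text
pos [0.4959 0.0678 0.1594] yaw -157.91 w 0.08 q7 101.7 t 1.6
UNITS [-0.008 -0.053 -0.016] turn -0.091 rows 0.1
1849 ((496.0840148925781, 65.38839721679688), (189.9509735107422, 66.74302673339844), 24.977750778198242) 0.07313098692074894
```

View pics/w_low.png

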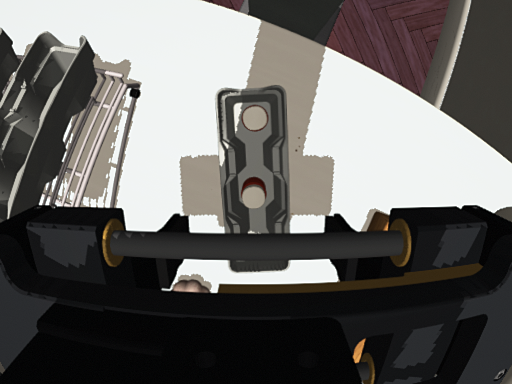

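Request:
drive_tool(moves=[0, 0, -1, 0, 84, 0.5, -1.3, -1.8, 1, 84, 1, -2.7, -1.8, 2, 84, 1.4, -4, -1.8, 3, 84, 1.8, -5.3, -1.8, 4, 84])

```text
time_s: 2.28
tool_pos: [0.51, -0.156, 0.2319]
tool_rot: [179.9, 0.0, 162.0]
force: [0.9, 0.0, 0.5]
grip_width: 0.084
grasp_force: 0.0
```

Request:
drive_tool(moves=[0, 0, 0, 1, 84, 0, 0, 0, 2, 84, 0, 0, 0, 3, 84, 0, 0, 0, 4, 84, 0, 0, 0, 5, 84])

```text
time_s: 2.9
tool_pos: [0.5099, -0.1543, 0.2315]
tool_rot: [180.0, -0.0, 112.0]
force: [0.2, -0.3, 0.3]
grip_width: 0.0843
grasp_force: 0.0
```

Request:
drive_tool(moves=[0, 0, 0, 1, 84, 0, 0, 0, 2, 84, 0, 0, 0, 3, 84, 0, 0, 0, 4, 84, 0, 0, 0, 5, 84])

```text
time_s: 3.52
tool_pos: [0.5099, -0.1543, 0.2316]
tool_rot: [-180.0, -0.0, 62.0]
force: [1.2, 0.2, 0.2]
grip_width: 0.0837
grasp_force: 0.0
```

Request:
drive_tool(moves=[0, 0, 0, 1, 84, 0, 0, 0, 2, 84, 0, 0, 0, 3, 84, 0, 0, 0, 4, 84, 0, 0, 0, 5, 84])

```text
time_s: 4.15
tool_pos: [0.5099, -0.1543, 0.2316]
tool_rot: [-180.0, 0.0, 12.0]
force: [-0.2, -0.3, -0.8]
grip_width: 0.0839
grasp_force: 0.0
```

Request:
drive_tool(moves=[0, 0, 0, 0.8, 84, 0, 0, 0, 0.8, 84, 0, 0, 0, 0.8, 84])

```text
time_s: 4.53
tool_pos: [0.5098, -0.1554, 0.2316]
tool_rot: [-180.0, 0.0, 4.4]
force: [-0.1, -0.3, 0.1]
grip_width: 0.0842
grasp_force: 0.0
```

```bash
python3 - <<'E'
from h import *
plan(.509,-.156,.117,4)
im,pt,pw=wrist('w_a')
c,s=np.cos(.4363),np.sin(.4363); y4=np.radians(4)
u=np.array([np.cos(y4)*c,np.sin(y4)*c,s]); n=np.array([-np.cos(y4)*s,-np.sin(y4)*s,c]); l=np.array([-np.sin(y4),np.cos(y4),0])
q=pw.reshape(-1,3); rel=q-np.array([.503,-.1566,.150])
a,b,h=rel@u,rel@l,rel@n
k=(abs(a)<.12)&(abs(b)<.05)&(abs(h)<.012)
hm=np.percentile(h[k],90); k&=abs(h-np.median(h[k]))<.007
print(k.sum(),'h',np.percentile(h[k],[5,50,95]).round(4))
r=cv2.minAreaRect((np.c_[a,b][k]*1000).astype(np.float32)); print(r)
print(np.array([.503,-.1566,.150])+u*r[0][0]/1e3+l*r[0][1]/1e3+n*np.median(h[k]))
E
```

```text
pos [ 0.5098 -0.1554  0.2316] yaw 4.36 w 0.0842 q7 -69.6 t 4.53
UNITS [-0.02   0.015  2.865] turn 0.036 rows 1.8
2029 h [-0.0091 -0.0031 -0.0016]
((16.324565887451172, -1.2685432434082031), (154.19383239746094, 66.62120056152344), 0.9602518677711487)
[ 0.51914194 -0.15674289  0.15411618]
```

View pics/w_a.png

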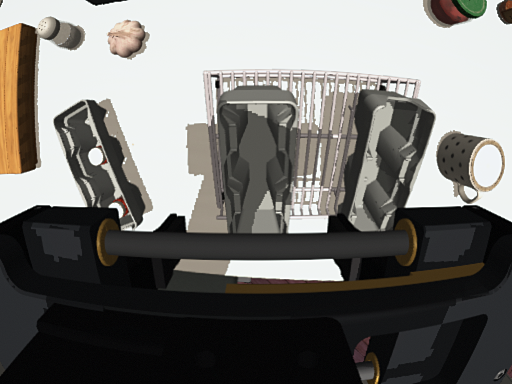

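Request:
drive_tool(moves=[-0.02, 0.04, 1, 0, 84, -0.03, 0.04, 2, 0, 84, -0.03, 0.04, 2.6, 0, 84, -0.03, 0.04, 2.88, 0, 84, -0.03, 0.04, 2.88, 0, 84], squeeze=15)

```text
time_s: 5.2
tool_pos: [0.5084, -0.158, 0.1163]
tool_rot: [-180.0, 0.0, 4.2]
force: [0.0, 0.3, -0.7]
grip_width: 0.0838
grasp_force: 0.0
```

Request:
drive_tool(moves=[0, 0, 0, 0, 66, 0, 0, 0, 0, 60, 0, 0, 0, 0, 60, 0, 0, 0, 0, 60, 0, 0, 0, 0, 60], squeeze=15)

```text
time_s: 5.82
tool_pos: [0.5091, -0.1579, 0.1172]
tool_rot: [-180.0, -0.1, 4.2]
force: [-1.3, 0.8, 5.2]
grip_width: 0.0654
grasp_force: 15.1
```

Request:
drive_tool(moves=[0, 0, -0.2, 0, 60, 0, 0, -0.6, 0, 60, 0, 0, -1.1, 0, 60, 0, 0, -1.7, 0, 60, 0, 0, -2.2, 0, 60])

```text
time_s: 6.45
tool_pos: [0.5087, -0.1585, 0.2062]
tool_rot: [180.0, -0.1, 4.1]
force: [0.4, -0.3, -2.6]
grip_width: 0.0654
grasp_force: 15.0
```

Request:
drive_tool(moves=[0, 0, -0.7, 0, 60, 0, 0, -1.4, 0, 60, 0, 0, -2.1, 0, 60, 0, 0, -2.8, 0, 60, 0, 0, -2.8, 0, 60])

```text
time_s: 7.08
tool_pos: [0.5096, -0.1589, 0.3189]
tool_rot: [179.9, -0.3, 4.1]
force: [0.2, -0.3, -3.0]
grip_width: 0.0654
grasp_force: 15.0
```

```bash
python3 - <<'E'
from h import *
plan(.40,-.43,.32,4)
im,d,p=cloud('scene'); cv2.imwrite('pics/s1.png',cv2.resize(im[80:300,180:420],(0,0),fx=2.4,fy=2.4)[...,::-1])
E
```

```text
pos [ 0.5096 -0.1589  0.3189] yaw 4.11 w 0.0654 q7 -70.2 t 7.08
UNITS [-3.219  6.563 -0.035] turn 0.011 rows 4.7
```

View pics/s1.png

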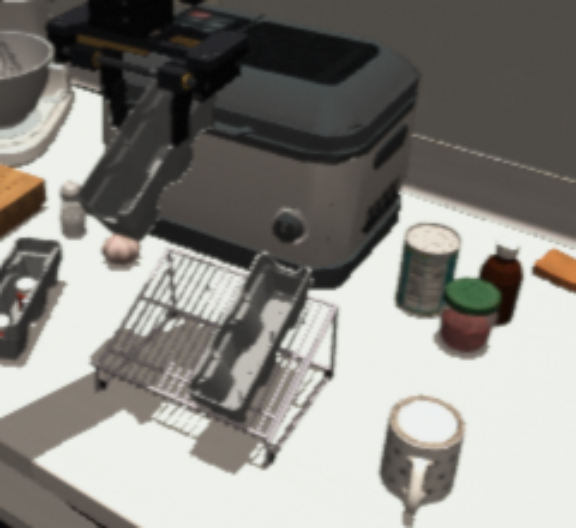

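Request:
drive_tool(moves=[-0.6, 1.3, 0, -1, 60, -1.3, 2.6, 0, -2, 60, -1.9, 3.9, 0, -3, 60, -2.6, 5.2, 0, -4, 60, -3.2, 6.5, 0, -5, 60])

```text
time_s: 7.75
tool_pos: [0.4079, -0.4048, 0.315]
tool_rot: [-179.9, -0.0, 50.1]
force: [0.7, 0.7, -1.6]
grip_width: 0.0656
grasp_force: 15.0
```

Request:
drive_tool(moves=[0, 0, 0.3, -1, 60, 0, 0, 1, -2, 60, 0, 0, 2, -3, 60, 0, 0, 3, -4, 60, 0, 0, 4, -4, 60])

```text
time_s: 8.38
tool_pos: [0.4083, -0.4029, 0.1537]
tool_rot: [-179.9, -0.1, 89.9]
force: [-0.2, 0.1, -2.6]
grip_width: 0.0651
grasp_force: 15.0
```

```bash
python3 - <<'E'
from h import *
plan(.40,-.43,.075,94)
E
```

```text
pos [ 0.4083 -0.4029  0.1537] yaw 89.85 w 0.0651 q7 50.4 t 8.38
UNITS [-0.682 -0.202  1.965] turn -0.415 rows 1.3
```

Request:
drive_tool(moves=[-0.4, -0.1, 0.6, 0, 60, -0.68, -0.2, 1.2, -0.2, 60, -0.68, -0.2, 1.7, -0.4, 60, -0.68, -0.2, 1.9, -0.4, 60, -0.68, -0.2, 2, -0.4, 60], squeeze=8)

```text
time_s: 9.0
tool_pos: [0.4009, -0.4303, 0.0757]
tool_rot: [-180.0, -0.1, 93.8]
force: [-0.2, -0.5, -1.6]
grip_width: 0.0654
grasp_force: 8.0
```

Request:
drive_tool(moves=[0, 0, 0.15, 0, 60, 0, 0, 0.3, 0, 60, 0, 0, 0.45, 0, 60, 0, 0, 0.6, 0, 60, 0, 0, 0.75, 0, 60])

```text
time_s: 9.62
tool_pos: [0.4019, -0.4306, 0.0467]
tool_rot: [179.9, -0.1, 93.8]
force: [0.2, 1.9, 1.3]
grip_width: 0.0658
grasp_force: 8.0
```

Request:
drive_tool(moves=[0, 0, 0.08, 0, 60, 0, 0, 0.1, 0, 60, 0, 0, 0.1, 0, 84, 0, 0, 0.1, 0, 84, 0, 0, 0.1, 0, 84])

```text
time_s: 10.25
tool_pos: [0.4012, -0.4313, 0.0426]
tool_rot: [180.0, -0.0, 93.8]
force: [0.8, 0.5, 0.6]
grip_width: 0.0823
grasp_force: 0.0
```

Request:
drive_tool(moves=[0, 0, -0.5, 0, 80, 0, 0, -1.5, 0, 80, 0, 0, -2.9, 0, 80, 0, 0, -2.9, 0, 80, 0, 0, -2.9, 0, 80])

```text
time_s: 10.88
tool_pos: [0.4014, -0.431, 0.1592]
tool_rot: [179.9, -0.0, 93.8]
force: [-0.4, 0.8, -0.4]
grip_width: 0.0797
grasp_force: 0.0
```

```bash
cat >> h.py <<'E'
def rim(tag,zr,zlo=.009,zhi=.01):
    im,pt,pw=wrist(tag)
    k=(pw[...,2]>zr-zlo)&(pw[...,2]<zr+zhi)&(abs(pt[...,0])<.13)&(abs(pt[...,1])<.06)
    q=pw[k]; r=cv2.minAreaRect((q[:,:2]*1000).astype(np.float32)); print(k.sum(),r,'z',np.percentile(q[:,2],[5,50,95]).round(4))
    A=np.c_[q[:,:2]-q[:,:2].mean(0),np.ones(len(q))]; print('slope',np.linalg.lstsq(A,q[:,2],rcond=None)[0].round(3))
    return r
E
python3 - <<'E'
from h import *
plan(.40,-.43,.042,94)
rim('w_a2',.075)
E
```

```text
pos [ 0.4014 -0.431   0.1592] yaw 93.79 w 0.0797 q7 57.8 t 10.88
UNITS [ 0.026 -0.037  2.929] turn -0.021 rows 1.9
2257 ((401.610107421875, -410.5957336425781), (232.13204956054688, 89.56722259521484), 85.79833984375) z [0.0675 0.0734 0.0818]
slope [0.027 0.023 0.073]
```

View pics/w_a2.png

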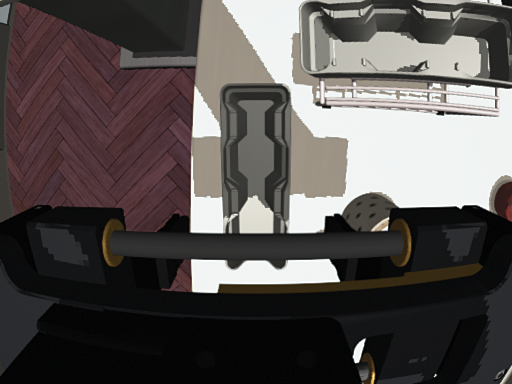

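```bash
cat >> h.py <<'E'
def rimf(tag,zr,zlo=.007,zhi=.008,yl=.045,xl=.11):
    z=np.load(tag+'.npz'); pt,pw=z['pt'],z['pw']
    k=(pw[...,2]>zr-zlo)&(pw[...,2]<zr+zhi)&(abs(pt[...,0])<xl)&(abs(pt[...,1])<yl)
    for nm,P in (('world',pw),('tool',pt)):
        q=P[k]; r=cv2.minAreaRect((q[:,:2]*1000).astype(np.float32)); print(tag,nm,k.sum(),np.round(r[0],1),np.round(r[1],1),round(r[2],2),'z',np.percentile(q[:,2],[5,50,95]).round(4))
    q=pt[k]; print(' x ext',np.percentile(q[:,0],[0,.3,99.7,100]).round(4),'y ext',np.percentile(q[:,1],[0,.3,99.7,100]).round(4))
    A=np.c_[q[:,:2],np.ones(len(q))]; print(' slope',np.linalg.lstsq(A,q[:,2],rcond=None)[0].round(3))
E
python3 - <<'E'
from h import *
rimf('w_a2',.075); rimf('w_low',.075)
E
```

```text
w_a2 world 1889 [ 400.5 -429.3] [ 66.7 190.4] 4.14 z [0.0694 0.0734 0.0748]
w_a2 tool 1889 [ 1.7 -0.9] [ 66.7 190.4] 89.64 z [0.0844 0.0858 0.0898]
 x ext [-0.0934 -0.0925  0.0969  0.0971] y ext [-0.0345 -0.0344  0.0325  0.0327]
 slope [-0.003  0.001  0.086]
w_low world 1679 [496.1  65.4] [190.   66.7] 24.98 z [0.0689 0.0733 0.0747]
w_low tool 1679 [ 0.7 -2.4] [ 66.7 189.9] 87.11 z [0.0846 0.0861 0.0905]
 x ext [-0.0951 -0.0944  0.0964  0.0967] y ext [-0.0393 -0.0392  0.0337  0.034 ]
 slope [-0.003 -0.001  0.087]
```

Request:
drive_tool(moves=[0.04, 0, 1, 0, 80, 0.04, 0, 2, 0, 80, 0.04, 0, 2.7, -0.03, 80, 0.04, 0, 2.93, -0.03, 80, 0.04, 0, 2.93, -0.03, 80], squeeze=15)

```text
time_s: 11.55
tool_pos: [0.4006, -0.429, 0.0406]
tool_rot: [-179.9, -0.1, 94.1]
force: [-0.2, -0.5, 1.4]
grip_width: 0.08
grasp_force: 0.0
```

Request:
drive_tool(moves=[0, 0, 0, 0, 66, 0, 0, 0, 0, 60, 0, 0, 0, 0, 60, 0, 0, 0, 0, 60, 0, 0, 0, 0, 60], squeeze=15)

```text
time_s: 12.18
tool_pos: [0.4015, -0.4299, 0.0422]
tool_rot: [179.9, 0.0, 94.1]
force: [-0.7, 0.5, 6.1]
grip_width: 0.0656
grasp_force: 15.0
```

Request:
drive_tool(moves=[0, 0, -0.2, 0, 60, 0, 0, -1, 0, 60, 0, 0, -2, 0, 60, 0, 0, -3.2, 0, 60, 0, 0, -4.4, 0, 60])

```text
time_s: 12.8
tool_pos: [0.4008, -0.4288, 0.2184]
tool_rot: [-180.0, -0.1, 94.1]
force: [-0.0, -0.2, -3.0]
grip_width: 0.0657
grasp_force: 15.0
```

Request:
drive_tool(moves=[0, 0, -0.7, -1, 60, 0, 0, -1.5, -2, 60, 0, 0, -1.5, -3, 60, 0, 0, -1.5, -4, 60, 0, 0, -1.5, -5, 60])

```text
time_s: 13.42
tool_pos: [0.4009, -0.429, 0.2769]
tool_rot: [180.0, -0.1, 144.4]
force: [0.4, 0.5, -1.5]
grip_width: 0.0654
grasp_force: 15.0
```

```bash
python3 - <<'E'
from h import *
plan(.4958,.0662,.28,205)
E
```

```text
pos [ 0.4009 -0.429   0.2769] yaw 144.42 w 0.0654 q7 104.8 t 13.43
UNITS [ 5.273 11.448 -0.06 ] turn -6.058 rows 8.1
```

Request:
drive_tool(moves=[0.6, 1.3, 0, 0, 60, 1.1, 2.5, 0, 0, 60, 1.7, 3.7, 0, 0, 60, 2.2, 4.8, 0, 0, 60, 2.8, 6, 0, 0, 60])

```text
time_s: 14.05
tool_pos: [0.4509, -0.1679, 0.2773]
tool_rot: [180.0, -0.0, 144.1]
force: [1.2, -0.2, -2.0]
grip_width: 0.0653
grasp_force: 15.0
```

Request:
drive_tool(moves=[0.5, 1.1, 0, -0.6, 60, 1, 2.2, 0, -1.6, 60, 1.5, 3.3, 0, -2.6, 60, 2, 4.4, 0, -3.6, 60, 2.47, 5.45, 0, -4.6, 60])

```text
time_s: 14.68
tool_pos: [0.4987, 0.0667, 0.2773]
tool_rot: [180.0, -0.0, -169.6]
force: [0.6, 0.3, -2.3]
grip_width: 0.0652
grasp_force: 15.0
```

Request:
drive_tool(moves=[0, 0, 0, -0.8, 60, 0, 0, 0, -1.46, 60, 0, 0, 0, -1.46, 60])

```text
time_s: 15.05
tool_pos: [0.4986, 0.0652, 0.2772]
tool_rot: [180.0, -0.0, -155.4]
force: [0.2, -0.5, -2.8]
grip_width: 0.0652
grasp_force: 15.0
```

```bash
python3 - <<'E'
from h import *
plan(.4958,.0662,.108,205)
im,d,p=cloud('scene'); cv2.imwrite('pics/s2.png',cv2.resize(im[80:300,100:340],(0,0),fx=2.4,fy=2.4)[...,::-1])
E
```

```text
pos [0.4986 0.0652 0.2772] yaw -155.38 w 0.0652 q7 103.9 t 15.05
UNITS [0.051 0.05  4.23 ] turn -0.038 rows 2.7
```

View pics/s2.png

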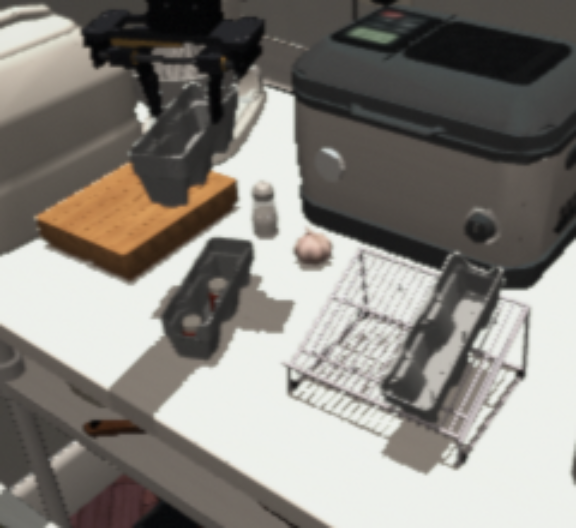

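Request:
drive_tool(moves=[0.05, 0.05, 1, -0.03, 60, 0.05, 0.05, 2, -0.03, 60, 0.05, 0.05, 3, -0.03, 60, 0.05, 0.05, 3.7, -0.03, 60, 0.05, 0.05, 3.9, -0.03, 60])

```text
time_s: 15.72
tool_pos: [0.4948, 0.0658, 0.1198]
tool_rot: [179.9, -0.2, -155.1]
force: [0.3, 0.0, -1.1]
grip_width: 0.0651
grasp_force: 15.0
```

Request:
drive_tool(moves=[0, 0, 0, 0, 60, 0, 0, 0, 0, 60, 0, 0, 0, 0, 60])

```text
time_s: 16.1
tool_pos: [0.4973, 0.0664, 0.1228]
tool_rot: [180.0, 0.1, -155.0]
force: [0.4, 0.1, -1.2]
grip_width: 0.0652
grasp_force: 15.0
```

```bash
python3 - <<'E'
from h import *
ps=[]
for i in range(5):
    plan(.4958,.0662,.104,205) if i==4 else wrist('w_tmp'); ps.append(env.get_obs()['tool_pos'])
print(np.mean(ps,0).round(4))
rimf('w_tmp',.1815-.004,xl=.12); rimf('w_tmp',.075,yl=.05,xl=.13)
E
```

```text
pos [0.4966 0.0663 0.122 ] yaw -155.01 w 0.0655 q7 105.1 t 16.3
UNITS [0.021 0.006 0.45 ] turn -0.001 rows 0.3
[0.4968 0.0663 0.1222]
w_tmp world 386 [495.8  64.9] [21.4 85.5] 25.08 z [0.1711 0.1764 0.1824]
w_tmp tool 386 [ 1.4 -0.8] [85.5 21.4] 89.9 z [-0.0602 -0.0542 -0.049 ]
 x ext [-0.0092 -0.0092  0.0122  0.0122] y ext [-0.0436 -0.0432  0.0418  0.0419]
 slope [ 0.196 -0.004 -0.056]Traceback (most recent call last):
  File "<stdin>", line 6, in <module>
  File "h.py", line 35, in rimf
    q=P[k]; r=cv2.minAreaRect((q[:,:2]*1000).astype(np.float32)); print(tag,nm,k.sum(),np.round(r[0],1),np.round(r[1],1),round(r[2],2),'z',np.percentile(q[:,2],[5,50,95]).round(4))
                                                                                                                                           ~~~~~~~~~~~~~^^^^^^^^^^^^^^^^^^
    return _quantile_unchecked(
        a, q, axis, out, overwrite_input, method, keepdims, weights)
    return _ureduce(a,
                    func=_quantile_ureduce_func,
    ...<5 lines>...
                    overwrite_input=overwrite_input,
                    method=method)
    r = func(a, **kwargs)
    result = _quantile(arr,
                       quantiles=q,
    ...<2 lines>...
                       out=out,
                       weights=wgt)
    slices_having_nans = np.isnan(arr[-1, ...])
                                  ~~~^^^^^^^^^
IndexError: index -1 is out of bounds for axis 0 with size 0
```

```bash
python3 - <<'E'
from h import *
rimf('w_tmp',.1545,xl=.12,yl=.04)
E
```

```text
w_tmp world 4358 [467.8  54. ] [133.9  79.7] 21.92 z [0.1486 0.1531 0.1552]
w_tmp tool 4358 [31.5  1.1] [133.9  79.7] 3.06 z [-0.0331 -0.031  -0.0265]
 x ext [-0.0369 -0.0337  0.0973  0.0976] y ext [-0.0399 -0.0386  0.0388  0.0399]
 slope [ 0.011  0.009 -0.031]
```

Request:
drive_tool(moves=[0, 0, 0.15, 0, 60, 0, 0, 0.27, 0, 60, 0, 0, 0.33, 0, 60, 0, 0, 0.36, 0, 60, 0, 0, 0.36, 0, 60], squeeze=10)

```text
time_s: 16.92
tool_pos: [0.4964, 0.0662, 0.1071]
tool_rot: [180.0, 0.0, -155.0]
force: [-0.3, 0.5, -1.7]
grip_width: 0.0656
grasp_force: 10.0
```

Request:
drive_tool(moves=[0, 0, 0.02, 0, 60, 0, 0, 0.04, 0, 60, 0, 0, 0.06, 0, 60, 0, 0, 0.06, 0, 60])

```text
time_s: 17.42
tool_pos: [0.4963, 0.0662, 0.1047]
tool_rot: [180.0, 0.0, -155.0]
force: [0.2, -0.2, -1.1]
grip_width: 0.0659
grasp_force: 10.0
```

Request:
drive_tool(moves=[0, 0, 0.02, 0, 60, 0, 0, 0.03, 0, 60, 0, 0, 0.04, 0, 60, 0, 0, 0.04, 0, 60])

```text
time_s: 17.92
tool_pos: [0.4969, 0.0664, 0.1041]
tool_rot: [180.0, 0.1, -155.0]
force: [-2.2, 0.2, 5.1]
grip_width: 0.0658
grasp_force: 10.0
```

Request:
drive_tool(moves=[0, 0, 0, 0, 68, 0, 0, 0, 0, 74, 0, 0, 0, 0, 80, 0, 0, 0, 0, 80])

```text
time_s: 18.42
tool_pos: [0.4963, 0.0662, 0.103]
tool_rot: [180.0, -0.0, -155.0]
force: [-1.1, 0.3, 0.2]
grip_width: 0.0788
grasp_force: 0.0
```

Request:
drive_tool(moves=[0, 0, -0.3, 0, 80, 0, 0, -1, 0, 80, 0, 0, -2, 0, 80, 0, 0, -2.95, 0, 80, 0, 0, -2.95, 0, 80])

```text
time_s: 19.05
tool_pos: [0.4988, 0.0665, 0.2255]
tool_rot: [-180.0, 0.4, -155.0]
force: [0.3, -0.6, -0.6]
grip_width: 0.0801
grasp_force: 0.0
```

```bash
python3 - <<'E'
from h import *
wrist('w_st'); plan(.515,-.287,.26,184)
rimf('w_st',.136)
im,d,p=cloud('scene'); cv2.imwrite('pics/s3.png',cv2.resize(im[150:240,150:240],(0,0),fx=6,fy=6)[...,::-1])
E
```

```text
pos [0.4975 0.0663 0.2232] yaw -155.02 w 0.0804 q7 104.2 t 19.1
UNITS [ 3.33  -8.192 -0.934] turn 2.098 rows 5.7
w_st world 1928 [495.   64.1] [189.8  66.7] 25.03 z [0.1306 0.1354 0.1368]
w_st tool 1928 [ 5.1 -0.5] [ 66.7 189.8] 89.95 z [0.0884 0.0899 0.0948]
 x ext [-0.0898 -0.089   0.0998  0.1   ] y ext [-0.034  -0.0337  0.0327  0.0329]
 slope [-0.01  -0.002  0.091]
```

View pics/s3.png

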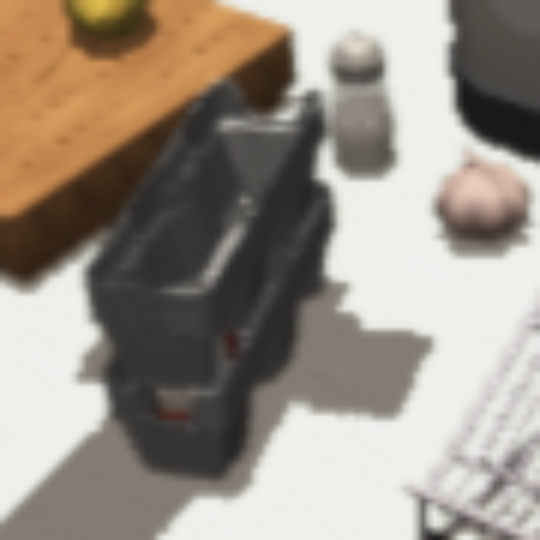

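Request:
drive_tool(moves=[0, 0, 0.02, 0, 80, 0, 0, 0.02, 0, 80, 0, 0, 0.02, 0, 80])

```text
time_s: 19.52
tool_pos: [0.4961, 0.0661, 0.2197]
tool_rot: [180.0, -0.1, -155.0]
force: [-0.5, 0.0, 0.7]
grip_width: 0.0799
grasp_force: 0.0
```

```bash
python3 - <<'E'
from h import *
wrist('w_st2'); wrist('w_st2'); plan(.519,-.286,.26,184)
rimf('w_st2',.136)
E
```

```text
pos [0.4963 0.0661 0.2201] yaw -155.01 w 0.0801 q7 104.2 t 19.62
UNITS [ 3.203 -8.218 -1.003] turn 2.099 rows 5.7
w_st2 world 1941 [495.4  64.5] [190.5  66.9] 25.24 z [0.13   0.1353 0.1367]
w_st2 tool 1941 [ 1.3 -1.2] [ 66.9 190.5] 89.75 z [0.0832 0.0846 0.0899]
 x ext [-0.094  -0.093   0.0963  0.0965] y ext [-0.0348 -0.0346  0.0318  0.0321]
 slope [-0.003 -0.     0.085]
```

Request:
drive_tool(moves=[0.5, -1.3, -0.6, 0, 84, 1, -2.6, -1, 0, 84, 1.5, -3.9, -1, 0, 84, 2, -5.2, -1, 0, 84, 2.5, -6.4, -1, 0, 84])

```text
time_s: 20.25
tool_pos: [0.5139, -0.2101, 0.2604]
tool_rot: [180.0, 0.0, -155.0]
force: [0.3, 0.0, -0.9]
grip_width: 0.0839
grasp_force: 0.0
```

Request:
drive_tool(moves=[0.35, -0.9, 0, 0.7, 84, 0.7, -1.8, 0, 1.4, 84, 0.7, -1.8, 0.2, 2.1, 84, 0.7, -1.8, 0.4, 2.1, 84, 0.7, -1.8, 0.4, 2.1, 84])

```text
time_s: 20.88
tool_pos: [0.5188, -0.2841, 0.2432]
tool_rot: [179.9, -0.1, -175.8]
force: [-0.3, 0.4, -0.0]
grip_width: 0.084
grasp_force: 0.0
```

Request:
drive_tool(moves=[0, 0, 0, 0, 84, 0, 0, 0, 0, 84])

```text
time_s: 21.12
tool_pos: [0.5193, -0.2849, 0.2446]
tool_rot: [180.0, 0.0, -175.9]
force: [0.5, -0.2, -0.7]
grip_width: 0.0839
grasp_force: 0.0
```

```bash
python3 - <<'E'
from h import *
plan(.519,-.286,.116,184)
im,pt,pw=wrist('w_b')
c,s=np.cos(.4363),np.sin(.4363); y4=np.radians(4)
u=np.array([np.cos(y4)*c,np.sin(y4)*c,s]); n=np.array([-np.cos(y4)*s,-np.sin(y4)*s,c]); l=np.array([-np.sin(y4),np.cos(y4),0])
C=np.array([.5136,-.2852,.149]); rel=pw.reshape(-1,3)-C
a,b,h=rel@u,rel@l,rel@n
k=(abs(a)<.12)&(abs(b)<.045)&(abs(h)<.009)
print(k.sum(),'h',np.percentile(h[k],[5,50,95]).round(4),'a',a[k].min(),a[k].max(),'b',b[k].min(),b[k].max())
r=cv2.minAreaRect((np.c_[a,b][k]*1000).astype(np.float32)); print(r)
E
```

```text
pos [ 0.5193 -0.2849  0.2446] yaw -175.93 w 0.0839 q7 125.8 t 21.12
UNITS [ 0.011 -0.029  3.215] turn 0.007 rows 2.1
1771 h [-0.0076 -0.0024 -0.0008] a -0.09678303366700501 0.09384454441573999 b -0.03628011074124576 0.03195316910840051
((-1.63836669921875, -2.0332794189453125), (190.3142547607422, 66.38050842285156), 0.8874722719192505)
```

Request:
drive_tool(moves=[0.03, -0.03, 1, 0, 84, 0.03, -0.03, 2, 0, 84, 0.03, -0.03, 2.8, -0.05, 84, 0.03, -0.03, 3.2, -0.05, 84, 0.03, -0.03, 3.2, -0.05, 84], squeeze=15)

```text
time_s: 21.8
tool_pos: [0.5175, -0.2861, 0.1157]
tool_rot: [179.9, -0.1, -175.5]
force: [0.4, 0.8, 0.5]
grip_width: 0.0842
grasp_force: 0.0
```

Request:
drive_tool(moves=[0, 0, 0, 0, 66, 0, 0, 0, 0, 60, 0, 0, 0, 0, 60, 0, 0, 0, 0, 60, 0, 0, 0, 0, 60], squeeze=15)

```text
time_s: 22.42
tool_pos: [0.5185, -0.2866, 0.1172]
tool_rot: [180.0, 0.1, -175.5]
force: [0.1, 0.8, 5.9]
grip_width: 0.066
grasp_force: 15.0
```

Request:
drive_tool(moves=[0, 0, -0.2, 0, 60, 0, 0, -0.6, 0, 60, 0, 0, -1.3, 0, 60, 0, 0, -2.3, 0, 60, 0, 0, -3.5, 0, 60])

```text
time_s: 23.05
tool_pos: [0.5172, -0.2863, 0.2574]
tool_rot: [179.9, -0.1, -175.5]
force: [0.9, -0.0, -0.9]
grip_width: 0.066
grasp_force: 15.0
```

```bash
python3 - <<'E'
from h import *
plan(.40,-.43,.26,94)
E
```

```text
pos [ 0.5172 -0.2863  0.2574] yaw -175.52 w 0.066 q7 126.3 t 23.05
UNITS [ 3.2   -3.353 -0.065] turn 9.048 rows 8.5
```

Request:
drive_tool(moves=[0.8, -0.8, 0, 1, 60, 1.6, -1.7, 0, 2, 60, 2.4, -2.5, 0, 3, 60, 3.2, -3.35, 0, 4, 60, 3.2, -3.35, 0, 5, 60])

```text
time_s: 23.68
tool_pos: [0.3959, -0.4345, 0.2573]
tool_rot: [-179.9, 0.0, 133.6]
force: [0.4, 0.2, -1.3]
grip_width: 0.0656
grasp_force: 15.0
```

Request:
drive_tool(moves=[0, 0, 0.5, 1, 60, 0, 0, 1.5, 2, 60, 0, 0, 2.5, 3, 60, 0, 0, 3.5, 4, 60, 0, 0, 4.2, 4.05, 60])

```text
time_s: 24.3
tool_pos: [0.4004, -0.4292, 0.0868]
tool_rot: [-179.9, -0.1, 93.9]
force: [0.2, 0.5, -0.3]
grip_width: 0.0655
grasp_force: 15.0
```

```bash
python3 - <<'E'
from h import *
plan(.40,-.43,.077,94)
E
```

```text
pos [ 0.4004 -0.4292  0.0868] yaw 93.92 w 0.0655 q7 62.5 t 24.3
UNITS [-0.019 -0.011  0.245] turn -0.008 rows 0.2
```

Now press down to level it, release, rise and look.

Request:
drive_tool(moves=[0, 0, 0.25, 0, 60, 0, 0, 0.45, 0, 60, 0, 0, 0.6, 0, 60, 0, 0, 0.75, 0, 60, 0, 0, 0.9, 0, 60], squeeze=8)

```text
time_s: 24.92
tool_pos: [0.4029, -0.4371, 0.0571]
tool_rot: [179.6, 0.7, 93.9]
force: [-1.1, -6.4, 9.1]
grip_width: 0.0663
grasp_force: 8.0
```

Request:
drive_tool(moves=[0, 0, 0.12, 0, 60, 0, 0, 0.2, 0, 60, 0, 0, 0.2, 0, 84, 0, 0, 0.2, 0, 84, 0, 0, 0.2, 0, 84])

```text
time_s: 25.55
tool_pos: [0.4009, -0.4294, 0.044]
tool_rot: [180.0, -0.1, 94.0]
force: [0.2, 0.8, 0.1]
grip_width: 0.0828
grasp_force: 0.0
```

Request:
drive_tool(moves=[0, 0, -0.5, 0, 80, 0, 0, -1.5, 0, 80, 0, 0, -2.5, 0, 80, 0, 0, -2.9, 0, 80, 0, 0, -2.9, 0, 80])

```text
time_s: 26.18
tool_pos: [0.4013, -0.4305, 0.1614]
tool_rot: [179.9, 0.0, 94.0]
force: [-0.6, 0.3, -0.3]
grip_width: 0.0798
grasp_force: 0.0
```

Request:
drive_tool(moves=[0, 0, 0, 0, 80, 0, 0, 0, 0, 80])

```text
time_s: 26.42
tool_pos: [0.4001, -0.4293, 0.1586]
tool_rot: [-179.9, -0.1, 94.0]
force: [-0.4, 0.3, -0.4]
grip_width: 0.0799
grasp_force: 0.0
```

```bash
python3 - <<'E'
from h import *
wrist('w_b2'); wrist('w_b2'); plan(.40,-.43,.042,94)
rimf('w_b2',.075)
E
```

```text
pos [ 0.4002 -0.4296  0.159 ] yaw 93.98 w 0.0797 q7 59.9 t 26.52
UNITS [-1.500e-02 -2.000e-03  2.925e+00] turn -0.002 rows 1.9
w_b2 world 1566 [ 403.1 -449. ] [ 66.7 179.2] 4.03 z [0.0692 0.0734 0.0748]
w_b2 tool 1566 [-19.9   1.8] [ 66.7 179.2] 89.96 z [0.084  0.0854 0.0896]
 x ext [-0.1095 -0.1084  0.0696  0.0697] y ext [-0.0316 -0.0315  0.0349  0.0351]
 slope [-0.001 -0.002  0.086]
```

Request:
drive_tool(moves=[-0.3, 0.03, 0.5, 0, 84, -0.63, 0.06, 1.5, 0, 84, -0.63, 0.06, 2.3, 0, 84, -0.63, 0.06, 2.93, 0, 84, -0.63, 0.06, 2.93, 0, 84], squeeze=15)

```text
time_s: 27.15
tool_pos: [0.4033, -0.4535, 0.0405]
tool_rot: [-179.8, -0.2, 94.0]
force: [0.1, -0.4, 1.1]
grip_width: 0.084
grasp_force: 0.0
```

Request:
drive_tool(moves=[0, 0, 0, 0, 66, 0, 0, 0, 0, 60, 0, 0, 0, 0, 60, 0, 0, 0, 0, 60, 0, 0, 0, 0, 60], squeeze=15)

```text
time_s: 27.78
tool_pos: [0.4046, -0.4559, 0.0439]
tool_rot: [180.0, 0.0, 94.0]
force: [-2.3, 0.2, 6.6]
grip_width: 0.0604
grasp_force: 3.6
```

Request:
drive_tool(moves=[0, 0, -0.2, 0, 60, 0, 0, -1, 0, 60, 0, 0, -2, 0, 60, 0, 0, -3.2, 0, 60, 0, 0, -4.4, 0, 60])

```text
time_s: 28.4
tool_pos: [0.4052, -0.4545, 0.2205]
tool_rot: [180.0, -0.1, 94.0]
force: [0.8, -0.6, 0.3]
grip_width: 0.0602
grasp_force: 0.0
```

Request:
drive_tool(moves=[0, 0, -0.7, -1, 60, 0, 0, -1.5, -2, 60, 0, 0, -1.7, -3, 60, 0, 0, -1.7, -4, 60, 0, 0, -1.7, -4, 60])

```text
time_s: 29.02
tool_pos: [0.4051, -0.4549, 0.2871]
tool_rot: [179.9, -0.0, 133.9]
force: [0.6, 0.3, -0.7]
grip_width: 0.0599
grasp_force: 0.0
```

```bash
python3 - <<'E'
from h import *
plan(.4951,.0656,.28,205.1)
E
```

```text
pos [ 0.4051 -0.4549  0.2871] yaw 133.9 w 0.0599 q7 98.6 t 29.02
UNITS [ 7.815 10.643  0.192] turn -7.12 rows 8.5
```

```bash
python3 - <<'E'
from h import *
im,pt,pw=wrist('w_now')
ti,_,tp=cloud('top'); si,_,sp=cloud('scene'); np.savez('top1.npz',im=ti,p=tp)
f=lambda a:cv2.resize(a,(400,300))
b=np.load('w_b2.npz')['im']
M=np.vstack([np.hstack([f(b),f(im)]),np.hstack([f(ti[150:285,270:450]),f(si[180:330,230:430])])])
cv2.imwrite('pics/mont.png',M[...,::-1])
E
```

```text
(no output)
```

View pics/mont.png

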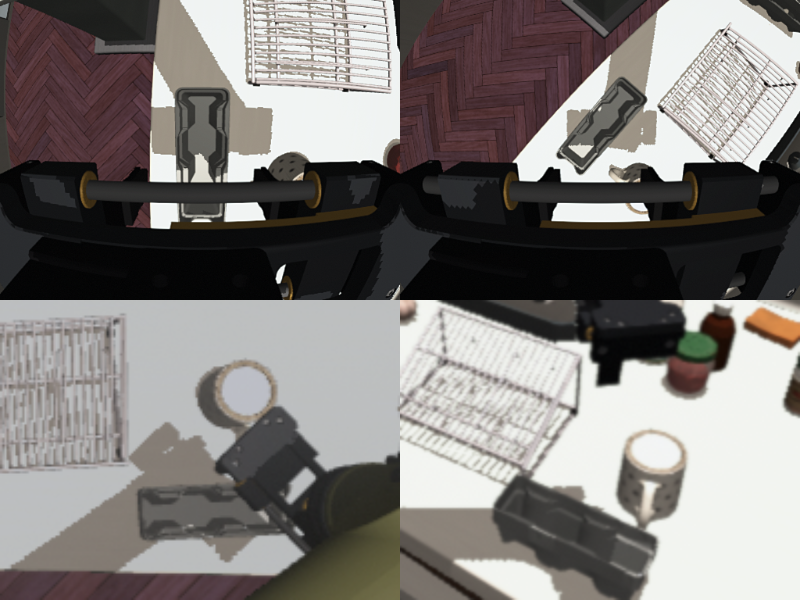

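```bash
python3 - <<'E'
from h import *
z=np.load('w_now.npz'); pw=z['pw']
def rect(pw,zlo,zhi,x0,x1,y0,y1,n):
    k=(pw[...,2]>zlo)&(pw[...,2]<zhi)&(pw[...,0]>x0)&(pw[...,0]<x1)&(pw[...,1]>y0)&(pw[...,1]<y1)
    q=pw[k]; r=cv2.minAreaRect((q[:,:2]*1000).astype(np.float32)); print(n,k.sum(),np.round(r[0],1),np.round(r[1],1),round(r[2],2),np.percentile(q[:,2],[5,50,95]).round(4))
    A=np.c_[q[:,:2]-q[:,:2].mean(0),np.ones(len(q))]; print('  slope',np.linalg.lstsq(A,q[:,2],rcond=None)[0].round(3))
rect(pw,.066,.083,.34,.445,-.60,-.3,'b now')
rect(np.load('w_b2.npz')['pw'],.066,.083,.34,.445,-.6,-.3,'b before')
for t in ('top0','top1'):
    rect(np.load(t+'.npz')['p'],.08,.1,.48,.62,-.56,-.42,t+' mug')
rect(np.load('w_now.npz')['pw'],.08,.1,.45,.62,-.56,-.42,'now mug wrist')
rect(np.load('top1.npz')['p'],.066,.083,.34,.45,-.6,-.3,'b top')
E
```

```text
b now 1041 [ 403.1 -453.8] [ 66.8 190.6] 3.88 [0.0677 0.0733 0.0748]
  slope [-0.011  0.002  0.073]
b before 1664 [ 403.1 -449. ] [ 66.7 179.2] 4.03 [0.0676 0.0733 0.0747]
  slope [-0.002  0.005  0.073]
top0 mug 652 [ 553.8 -486.3] [76.6 78.2] 1.79 [0.0844 0.0889 0.0932]
  slope [ 0.009 -0.005  0.089]
top1 mug 646 [ 554.6 -485.3] [75.9 78.5] 42.18 [0.0847 0.0889 0.0931]
  slope [ 0.006 -0.016  0.089]
now mug wrist 368 [ 542.3 -504.9] [38.3 79.1] 58.8 [0.0838 0.0874 0.0897]
  slope [ 0.01  -0.045  0.087]
b top 237 [ 404.2 -452. ] [ 65.8 189.4] 3.79 [0.0671 0.0746 0.0788]
  slope [-0.002 -0.007  0.074]
```

Request:
drive_tool(moves=[0, 0, 0.8, 1, 80, 0, 0, 1.6, 2, 80, 0, 0, 2.4, 3, 80, 0, 0, 3.1, 4, 80, 0, 0, 3.1, 4, 80])

```text
time_s: 29.8
tool_pos: [0.404, -0.4534, 0.1607]
tool_rot: [-179.8, -0.2, 94.0]
force: [-0.5, 0.0, -0.1]
grip_width: 0.0802
grasp_force: 0.0
```

Request:
drive_tool(moves=[0, 0, 0, 0, 80, 0, 0, 0, 0, 80])

```text
time_s: 30.05
tool_pos: [0.4054, -0.4558, 0.1644]
tool_rot: [179.9, 0.1, 94.1]
force: [-0.0, 0.9, 0.5]
grip_width: 0.08
grasp_force: 0.0
```

```bash
python3 - <<'E'
from h import *
wrist('w_b3'); wrist('w_b3'); plan(.404,-.4538,.045,94)
rimf('w_b3',.075)
rimf('w_b3',.048,zlo=.012,zhi=.012)
E
```

```text
pos [ 0.4053 -0.4556  0.164 ] yaw 94.03 w 0.0799 q7 62.9 t 30.15
UNITS [ 0.048 -0.033  2.975] turn 0.003 rows 1.9
w_b3 world 1819 [ 403.3 -453.9] [ 66.8 189.2] 3.82 z [0.0691 0.0734 0.0748]
w_b3 tool 1819 [ 2.1 -2.1] [189.2  66.8] 0.22 z [0.0894 0.0908 0.0952]
 x ext [-0.0926 -0.092   0.0965  0.0966] y ext [-0.0356 -0.0353  0.0314  0.0315]
 slope [-0.004  0.002  0.091]
w_b3 world 2102 [ 403.4 -455.2] [ 61.9 188.4] 3.9 z [0.0374 0.0472 0.0596]
w_b3 tool 2102 [ 0.8 -2.1] [188.4  61.9] 0.14 z [0.1046 0.117  0.1268]
 x ext [-0.0935 -0.0913  0.0949  0.095 ] y ext [-0.0332 -0.033   0.0288  0.029 ]
 slope [0.003 0.    0.116]
```

Request:
drive_tool(moves=[0.05, -0.03, 1, 0, 80, 0.05, -0.03, 2, 0, 80, 0.05, -0.03, 2.7, 0, 80, 0.05, -0.03, 2.95, 0, 80, 0.05, -0.03, 2.95, 0, 80], squeeze=15)

```text
time_s: 30.78
tool_pos: [0.4036, -0.4533, 0.0452]
tool_rot: [180.0, -0.0, 94.0]
force: [0.1, 0.1, 0.9]
grip_width: 0.0801
grasp_force: 0.0
```

Request:
drive_tool(moves=[0, 0, 0, 0, 66, 0, 0, 0, 0, 62], squeeze=15)

```text
time_s: 31.02
tool_pos: [0.4042, -0.4537, 0.0461]
tool_rot: [179.9, 0.0, 94.0]
force: [-0.4, -0.7, 0.1]
grip_width: 0.0672
grasp_force: 0.0
```

Request:
drive_tool(moves=[0, 0, 0, 0, 60, 0, 0, 0, 0, 60])

```text
time_s: 31.28
tool_pos: [0.4037, -0.4531, 0.0451]
tool_rot: [180.0, -0.0, 94.0]
force: [-0.4, 0.0, 0.5]
grip_width: 0.0609
grasp_force: 0.0
```

```bash
python3 - <<'E'
from h import *
wrist('w_b4'); o=env.get_obs(); print(o['tool_pos'].round(4),o['grip_width'],o['grasp_force'],o['force'].round(1))
rimf('w_b4',.075,zlo=.005,zhi=.005)
z=np.load('w_b4.npz');pt=z['pt']; pw=z['pw']
for x0 in np.arange(-.1,.1,.015):
    k=(abs(pt[...,0]-x0)<.005)&(pw[...,2]>.068)&(pw[...,2]<.08)&(abs(pt[...,1])<.06)
    y=pt[...,1][k]
    if len(y): print(x0.round(3),len(y),y.min().round(4),y.max().round(4))
E
```

```text
[ 0.4036 -0.4531  0.045 ] 0.060711830704941815 0.0 [ 1.2 -0.3  0.1]
w_b4 world 3525 [ 401.5 -425.2] [ 78.4 132.1] 3.57 z [0.0711 0.0736 0.0751]
w_b4 tool 3525 [28.  -0.3] [132.1  78.4] 0.43 z [-0.03   -0.0284 -0.0259]
 x ext [-0.0383 -0.0371  0.0938  0.094 ] y ext [-0.0396 -0.0373  0.0365  0.0388]
 slope [ 0.005  0.001 -0.029]
-0.04 71 -0.0334 0.0327
-0.025 289 -0.0335 0.0325
0.005 204 -0.0396 0.0388
0.02 180 -0.0331 0.0325
0.035 253 -0.0331 0.0326
0.05 463 -0.0335 0.0328
0.065 457 -0.0333 0.0328
0.08 228 -0.0332 0.0329
0.095 613 -0.0314 0.0308
```

```bash
python3 - <<'E'
from h import *
z=np.load('w_b4.npz');pt=z['pt']; pw=z['pw']
for zz in np.arange(.035,.14,.008):
    k=(abs(pt[...,0])<.02)&(abs(pw[...,2]-zz)<.004)&(abs(pt[...,1])<.07)
    q=pt[k]
    for s in (-1,1):
        a=q[q[:,1]*s>0]
        if len(a): print(zz.round(3),s,len(a),'y',np.percentile(a[:,1],[0,10,50,90,100]).round(4),'x',np.percentile(a[:,0],[0,50,100]).round(4))
E
```

```text
0.035 -1 214 y [-0.0269 -0.0263 -0.024  -0.0151 -0.0144] x [-0.0199 -0.0018  0.0199]
0.035 1 206 y [0.0135 0.0146 0.0229 0.0255 0.0259] x [-0.0196 -0.0021  0.0196]
0.043 -1 300 y [-0.0313 -0.0289 -0.0268 -0.018  -0.0155] x [-0.016   0.0016  0.0199]
0.043 1 278 y [0.0151 0.0172 0.026  0.0279 0.0295] x [-0.0153  0.0024  0.0198]
0.051 -1 275 y [-0.0315 -0.0311 -0.0292 -0.0194 -0.0167] x [-0.0129  0.0004  0.0199]
0.051 1 269 y [0.0159 0.0183 0.0276 0.0298 0.0301] x [-0.0127 -0.0013  0.0199]
0.059 -1 216 y [-0.0314 -0.0312 -0.028  -0.0219 -0.0182] x [-0.0099 -0.0034  0.0198]
0.059 1 206 y [0.018  0.0218 0.0276 0.0299 0.0301] x [-0.0098 -0.0028  0.0199]
0.067 -1 98 y [-0.0314 -0.0313 -0.031  -0.0289 -0.0277] x [-0.0064  0.0072  0.02  ]
0.067 1 106 y [0.0267 0.0285 0.0298 0.03   0.0302] x [-0.006   0.005   0.0199]
0.075 -1 157 y [-0.0396 -0.0358 -0.0317 -0.0304 -0.0291] x [-0.0028  0.0097  0.02  ]
0.075 1 185 y [0.029  0.0299 0.0305 0.0345 0.0388] x [-0.0026  0.0098  0.0199]
0.083 -1 108 y [-0.0396 -0.038  -0.0331 -0.0304 -0.03  ] x [0.0001 0.0085 0.0107]
0.083 1 109 y [0.0299 0.03   0.0327
[... 481 characters left out ...]
0.031  0.0377 0.0396] x [-0.0108 -0.0064  0.0106]
0.115 -1 80 y [-0.031  -0.0309 -0.0306 -0.0303 -0.0302] x [-0.0108 -0.005   0.0017]
0.115 1 81 y [0.0297 0.0299 0.0301 0.0304 0.0306] x [-0.0108 -0.0052  0.0018]
0.123 -1 383 y [-0.0358 -0.0353 -0.0331 -0.0305 -0.03  ] x [-0.0104 -0.0009  0.0068]
0.123 1 347 y [0.0297 0.0301 0.0323 0.0349 0.0354] x [-0.0077 -0.0002  0.0067]
0.131 -1 217 y [-0.0408 -0.0375 -0.0354 -0.0351 -0.0347] x [-0.0082  0.0026  0.0107]
0.131 1 165 y [0.0343 0.0346 0.035  0.0382 0.0404] x [-0.0038  0.0049  0.0109]
0.139 -1 232 y [-0.0402 -0.0365 -0.0354 -0.035  -0.0347] x [-0.0026  0.0067  0.0132]
0.139 1 165 y [0.0343 0.0346 0.035  0.0363 0.0392] x [0.0019 0.0086 0.0134]
```

Request:
drive_tool(moves=[0, 0, 0, 0, 58, 0, 0, 0, 0, 56])

```text
time_s: 31.58
tool_pos: [0.4035, -0.453, 0.0448]
tool_rot: [-180.0, -0.0, 94.0]
force: [-0.3, -0.1, -1.1]
grip_width: 0.0568
grasp_force: 0.0
```

Request:
drive_tool(moves=[0, 0, 0, 0, 74, 0, 0, 0, 0, 80, 0, 0, 0, 0, 80])

```text
time_s: 31.95
tool_pos: [0.4035, -0.453, 0.0448]
tool_rot: [180.0, -0.0, 94.0]
force: [-0.9, 0.0, 0.2]
grip_width: 0.0764
grasp_force: 0.0
```

Request:
drive_tool(moves=[0.12, 0, 0.05, 0, 72, 0.12, 0, 0.05, 0, 70, 0.12, 0, 0.05, 0, 68, 0.12, 0, 0.05, 0, 66, 0.12, 0, 0.05, 0, 65], squeeze=15)

```text
time_s: 32.58
tool_pos: [0.4032, -0.4483, 0.0429]
tool_rot: [180.0, -0.0, 94.0]
force: [-0.0, 0.3, -0.1]
grip_width: 0.066
grasp_force: 6.0
```

Request:
drive_tool(moves=[0, 0, 0, 0, 64, 0, 0, 0, 0, 64])

```text
time_s: 32.83
tool_pos: [0.4032, -0.4483, 0.0429]
tool_rot: [180.0, -0.0, 94.0]
force: [-0.4, 0.0, 0.3]
grip_width: 0.0653
grasp_force: 15.0
```

Request:
drive_tool(moves=[0, 0, -0.1, 0, 63, 0, 0, -0.3, 0, 63, 0, 0, -0.8, 0, 63, 0, 0, -1.5, 0, 63, 0, 0, -1.5, 0, 63])

```text
time_s: 33.45
tool_pos: [0.4045, -0.4502, 0.1063]
tool_rot: [179.8, 0.2, 94.0]
force: [0.8, -0.3, -1.9]
grip_width: 0.0651
grasp_force: 15.0
```

Request:
drive_tool(moves=[0, 0, -1.5, 0, 63, 0, 0, -3, 0, 63, 0, 0, -4.4, 0, 63, 0, 0, -4.4, 0, 63, 0, 0, -4.4, 0, 63])

```text
time_s: 34.08
tool_pos: [0.403, -0.4479, 0.2779]
tool_rot: [-180.0, -0.1, 94.0]
force: [0.9, 0.1, -2.2]
grip_width: 0.0651
grasp_force: 15.0
```

```bash
python3 - <<'E'
from h import *
wrist('w_b5'); wrist('w_b5'); o=env.get_obs(); zt=o['tool_pos'][2]
plan(.4951,.0656,.28,205.1)
z=np.load('w_b5.npz'); pt=z['pt']
def near(tag):
    pt=np.load(tag+'.npz')['pt']
    k=(pt[...,2]>-.042)&(pt[...,2]<-.022)&(abs(pt[...,1])<.05)&(pt[...,0]>.02)&(pt[...,0]<.115)
    q=pt[k]; q=q[abs(q[:,2]-np.median(q[:,2]))<.006]
    r=cv2.minAreaRect((q[:,:2]*1000).astype(np.float32)); print(tag,len(q),'x max',q[:,0].max().round(4),'y',q[:,1].min().round(4),q[:,1].max().round(4),np.round(r[0],1),np.round(r[1],1),round(r[2],2),'slope',np.linalg.lstsq(np.c_[q[:,:2],np.ones(len(q))],q[:,2],rcond=None)[0].round(3))
near('w_b5'); near('w_tmp'); near('w_b4')
E
```

```text
pos [ 0.4027 -0.4474  0.2769] yaw 94.0 w 0.0649 q7 59.9 t 34.17
UNITS [12.632  3.198 -0.044] turn -11.11 rows 10.4
w_b5 3034 x max 0.0894 y -0.0334 0.0331 [54.7 -0.1] [66.5 69.3] 89.92 slope [ 0.002 -0.    -0.03 ]
w_tmp 3314 x max 0.0976 y -0.0338 0.0327 [58.8 -0.6] [66.4 77.5] 89.84 slope [ 0.008  0.01  -0.031]
w_b4 3043 x max 0.094 y -0.0335 0.0329 [57.  -0.3] [66.3 73.9] 89.99 slope [ 0.004 -0.    -0.028]
```

Request:
drive_tool(moves=[1.3, 0.3, 0, 0, 63, 2.6, 0.6, 0, -0.5, 63, 3.8, 0.9, 0, -1, 63, 5.1, 1.2, 0, -1.5, 63, 6.3, 1.54, 0, -2, 63])

```text
time_s: 34.8
tool_pos: [0.4464, -0.1903, 0.2777]
tool_rot: [-179.9, -0.1, 114.2]
force: [0.2, 0.1, -1.7]
grip_width: 0.065
grasp_force: 15.0
```

```bash
python3 - <<'E'
from h import *
plan(.4903,.0633,.278,205.1)
E
```

```text
pos [ 0.4464 -0.1903  0.2777] yaw 114.22 w 0.065 q7 40.6 t 34.8
UNITS [ 5.332  3.6   -0.   ] turn -9.088 rows 8.5
```

Request:
drive_tool(moves=[1.1, 0.7, 0, -1, 63, 2.2, 1.5, 0, -2, 63, 3.3, 2.2, 0, -3, 63, 4.4, 3, 0, -4, 63, 5.33, 3.6, 0, -5, 63])

```text
time_s: 35.42
tool_pos: [0.4912, 0.063, 0.2774]
tool_rot: [-180.0, -0.2, 164.4]
force: [0.8, -0.9, -1.9]
grip_width: 0.0654
grasp_force: 15.0
```

Request:
drive_tool(moves=[0, 0, 0, -1, 63, 0, 0, 0, -2, 63, 0, 0, 0, -3, 63, 0, 0, 0, -4.09, 63, 0, 0, 0, -4.09, 63])

```text
time_s: 36.05
tool_pos: [0.4912, 0.0606, 0.2777]
tool_rot: [180.0, -0.1, -155.2]
force: [0.4, -0.3, -2.2]
grip_width: 0.065
grasp_force: 15.0
```

Request:
drive_tool(moves=[0, 0, 0, 0, 63, 0, 0, 0, 0, 63])

```text
time_s: 36.3
tool_pos: [0.4918, 0.0606, 0.2789]
tool_rot: [180.0, -0.0, -155.2]
force: [-0.4, -0.1, -1.6]
grip_width: 0.0652
grasp_force: 15.0
```

```bash
python3 - <<'E'
from h import *
plan(.4903,.0633,.2,205.1)
E
```

```text
pos [0.4918 0.0606 0.2789] yaw -155.21 w 0.0652 q7 103.3 t 36.3
UNITS [0.006 0.077 1.972] turn -0.031 rows 1.3
```

Request:
drive_tool(moves=[0, 0.07, 0.5, -0.03, 63, 0, 0.075, 1.2, -0.03, 63, 0, 0.075, 1.9, -0.03, 63, 0, 0.075, 2.2, -0.03, 63, 0, 0.075, 2.2, -0.03, 63])

```text
time_s: 36.92
tool_pos: [0.4904, 0.0633, 0.1908]
tool_rot: [180.0, -0.1, -154.8]
force: [0.1, 0.1, -1.0]
grip_width: 0.0647
grasp_force: 15.0
```

Request:
drive_tool(moves=[0, 0, 0, 0, 63, 0, 0, 0, 0, 63, 0, 0, 0, 0, 63])

```text
time_s: 37.3
tool_pos: [0.4911, 0.0635, 0.1918]
tool_rot: [180.0, 0.1, -154.8]
force: [-0.2, 0.5, -1.9]
grip_width: 0.0654
grasp_force: 15.0
```

```bash
python3 - <<'E'
from h import *
plan(.4903,.0633,.133,205.1)
E
```

```text
pos [0.4911 0.0635 0.1918] yaw -154.81 w 0.0654 q7 104.3 t 37.3
UNITS [0.023 0.003 1.471] turn 0.009 rows 0.9
```

Good alignment; descend gradually, watching force.

Request:
drive_tool(moves=[0.01, 0, 0.2, 0, 63, 0.02, 0, 0.4, 0, 63, 0.02, 0, 0.6, 0, 63, 0.02, 0, 0.8, 0, 63, 0.02, 0, 0.8, 0, 63], squeeze=10)

```text
time_s: 37.92
tool_pos: [0.4894, 0.0629, 0.1583]
tool_rot: [180.0, -0.1, -154.8]
force: [-0.3, -0.1, -0.8]
grip_width: 0.0652
grasp_force: 10.0
```

Request:
drive_tool(moves=[0, 0, 0.1, 0, 63, 0, 0, 0.2, 0, 63, 0, 0, 0.3, 0, 63, 0, 0, 0.3, 0, 63])

```text
time_s: 38.42
tool_pos: [0.4898, 0.063, 0.1468]
tool_rot: [180.0, -0.0, -154.8]
force: [0.2, 0.4, -1.5]
grip_width: 0.0655
grasp_force: 10.0
```

Request:
drive_tool(moves=[0, 0, 0.07, 0, 63, 0, 0, 0.14, 0, 63, 0, 0, 0.21, 0, 63, 0, 0, 0.25, 0, 63, 0, 0, 0.25, 0, 63])

```text
time_s: 39.05
tool_pos: [0.4899, 0.0631, 0.137]
tool_rot: [180.0, 0.0, -154.8]
force: [-0.1, -1.3, -1.9]
grip_width: 0.0655
grasp_force: 10.0
```

Request:
drive_tool(moves=[0, 0, 0.03, 0, 63, 0, 0, 0.06, 0, 63, 0, 0, 0.06, 0, 63])

```text
time_s: 39.42
tool_pos: [0.4899, 0.0631, 0.1347]
tool_rot: [180.0, 0.0, -154.8]
force: [0.2, -0.4, -1.9]
grip_width: 0.0658
grasp_force: 10.0
```

Request:
drive_tool(moves=[0, 0, 0.02, 0, 63, 0, 0, 0.04, 0, 63, 0, 0, 0.06, 0, 63, 0, 0, 0.06, 0, 63])

```text
time_s: 39.92
tool_pos: [0.4902, 0.0631, 0.1328]
tool_rot: [180.0, 0.0, -154.8]
force: [-0.9, -0.6, 2.7]
grip_width: 0.0653
grasp_force: 10.0
```

Request:
drive_tool(moves=[0, 0, 0, 0, 68, 0, 0, 0, 0, 74, 0, 0, 0, 0, 80, 0, 0, 0, 0, 80])

```text
time_s: 40.42
tool_pos: [0.49, 0.0631, 0.1323]
tool_rot: [180.0, 0.0, -154.8]
force: [-0.8, 0.8, 0.3]
grip_width: 0.0792
grasp_force: 0.0
```

Request:
drive_tool(moves=[0, 0, -0.3, 0, 80, 0, 0, -1, 0, 80, 0, 0, -2, 0, 80, 0, 0, -2.95, 0, 80, 0, 0, -2.95, 0, 80])

```text
time_s: 41.05
tool_pos: [0.4922, 0.0633, 0.2544]
tool_rot: [180.0, 0.4, -154.8]
force: [-0.6, 0.5, -1.0]
grip_width: 0.0799
grasp_force: 0.0
```

Request:
drive_tool(moves=[0, 0, 0, 0, 80, 0, 0, 0, 0, 80, 0, 0, 0, 0, 80])

```text
time_s: 41.42
tool_pos: [0.4895, 0.0629, 0.2495]
tool_rot: [180.0, -0.1, -154.8]
force: [-0.3, -0.5, -0.1]
grip_width: 0.08
grasp_force: 0.0
```

```bash
python3 - <<'E'
from h import *
wrist('w_f'); plan(.4954,.0645,.25,205)
rimf('w_f',.164,xl=.115)
im,d,p=cloud('top'); np.savez('top2.npz',im=im,p=p)
EOF=0
for n,f,lo,hi in (('low0','top0',.066,.085),):
    pass
q=p.reshape(-1,3); q=q[(q[:,0]>.38)&(q[:,0]<.62)&(q[:,1]>-.02)&(q[:,1]<.15)]
for lo,hi in ((.155,.175),(.02,.075)):
    k=q[(q[:,2]>lo)&(q[:,2]<hi)]
    if len(k)>5: print(lo,len(k),cv2.minAreaRect((k[:,:2]*1000).astype(np.float32)))
E
```

```text
pos [0.4896 0.0629 0.2496] yaw -154.81 w 0.0798 q7 103.5 t 41.48
UNITS [-0.148 -0.026 -0.009] turn 0.019 rows 0.1
w_f world 1910 [494.1  64.4] [190.   66.6] 25.16 z [0.1584 0.1633 0.1648]
w_f tool 1910 [-5.  -0.6] [190.   66.6] 0.03 z [0.0848 0.0862 0.0911]
 x ext [-0.1    -0.0986  0.0899  0.09  ] y ext [-0.0339 -0.0339  0.0326  0.0327]
 slope [-0.002 -0.     0.087]
0.155 193 ((494.11181640625, 65.2564468383789), (189.37640380859375, 66.3458023071289), 25.155563354492188)
0.02 70 ((452.17626953125, 19.1427001953125), (44.49481201171875, 108.10848236083984), 84.29316711425781)
```

```bash
python3 - <<'E'
from h import *
z=np.load('w_f.npz'); pt,pw=z['pt'],z['pw']
k=(abs(pt[...,1])<.015)&(pw[...,2]>.155)&(pw[...,2]<.17)
x=pt[...,0][k]; n=((x>.08)&(x<.095)).sum(); print('near-end rim pts',n,'far',((x<-.09)&(x>-.105)).sum())
if n>20: print(env.sign_off())
E
```

```text
near-end rim pts 100 far 0
the job is handed in; nothing more can be done
None
```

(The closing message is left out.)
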